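Line up sample pots by size for weighing

ROBOT

A 6-joint arm with a two-finger parallel gripper is mounted at the origin on the work surface. World frame = base frame: x ahead of the robot, y to its left, z up, the work surface at z = 0. Lengths are in m, angles in rad, forces in N, time in s.
With the tool pointing down it reaches from about 0.35 to 0.725 m from the base axis. Payload 4.3 kg.
Tool frame: the origin (TCP) lies midway between the tips of the shut fingers; the grasp point (between the pads) lies ctrl.grip_point_offset behind it (ctrl.grip_point_offset is the distance from the TCP to the grasp point, in m); z points along the fingers, y is the line along which they close (so a half turn about z gives the same grasp; the last joint's range is limited). The gripper opens to 85 mm and grips with 20 to 120 N. Pads are 22 mm wide; open, the fingers measure 114 mm over their backs; the gripper's body (76 mm by 85 mm) begins 54 mm behind the grasp point. The pads swing forward as they close: fully open they stand 13 mm farther back than shut.
Start: joints at [1.078, 0.377, 0.081, 1.274, 0, 1.46], TCP at [0.215, 0.533, 0.231] pointing down, gripper open.
Joint ranges: [-2.72, 2.72], [-0.84, 1.66], [-1.02, 1.22], [-1.77, 2.12], [-1.37, 1.28], [-3.14, 3.14]. Speed limits (rad/s): [2.57, 2.57, 3.14, 3.14, 3.14, 3.14].

INTERFACE

Orientations are given as [roll, pitch, yaw] about the fixed x, y, z axes, in that order (R = Rz(yaw) Ry(pitch) Rx(roll)).
In Python, from plant import ctrl, planner, optics, order, models gives the robot as it stands. The module is installed in compiled form; this text tells all that it offers. Calls block until the motion is done:
- ctrl.move_ptp(position, orientation): joint-space move of the TCP to a pose.
- ctrl.move_straight(position, rotation=None, velocity=0.15): straight line of the TCP; rotation=None keeps the orientation; velocity is the mean speed in m/s.
- ctrl.set_joints(angles): joint-space move.
- ctrl.move_gripper(opening, f_grip=None): opening from 0.0 (shut) to 1.0 (fully open); f_grip is the grip in N (None keeps the last); returns when the fingers have stopped.
- ctrl.wait(seconds).
- planner.ik(position, orientation): joint angles nearest the present ones, or None.
- ctrl.get_state(): the state.
- optics.camera(name): name is "side" or "top" or "wrist"; returns a dict with "img" (384x512x3 uint8, red, green, blue), "mtx" (3x3 intrinsics, pixels), "rvec" (rotation vector, rad) and "tvec" (3), from world to camera coordinates, as OpenCV has them. Camera axes: x right, y down, z forward; pixel columns grow to the right and rows downward; lengths in m; the calibration is good to about 2 mm. A picture is of the moment at which its call begins. There is no depth.
A pose or a line that the arm cannot do raises ctrl.MotionError and nothing moves.
- order.job_done(): hands the job in; it is judged then, once.
Trained networks look in the newest picture that a camera, given by its name, has taken for a name from the list of things; names that differ only in an ending like _2 or _b are one class to them, and where a whole thing is asked for, a point or a joint stands for the part that bears it (a point fixed in the world has none). Each returns a list of dicts, best first, with "conf" (0 to 1); they miss things now and then, are a little off and sometimes report something else, mostly with a low value. They report only what shows in the picture. A call takes as long as a camera call.
- models.regions_of(camera, label): "pixels" (384x512 bool, what is visible of it) and "centre" ([column, row] in pixels, amid what is visible of it).
The state is a dict: "t": time; "joint_positions": joint angles; "dq": joint speeds; "effort": joint torques, N m; "ee_pos": TCP position; "orientation": TCP orientation; "contact_force": force on the tool from outside, world axes, zero at the start; "moment": the same for the moment, N m; "gripper_width": opening from 0.0 (shut) to 1.0 (fully open); "grip_force": force on a finger pad.
Only numpy, scipy, OpenCV 4.12 (cv2) and the standard library are available. Lean on these libraries where they do the work, as an engineer would, in place of code of your own. Each camera call takes 0.05 s, during which the arm holds its last target. There are 200 camera calls.

TASK

Stand the four aluminium sample pots upright on the board's four white marks, one centred on each mark, in order of size: the largest on the mark nearest the balance, then each next smaller one, the smallest on the mark farthest from the balance. Leave the glass beaker standing where it is.

Things in the scene. Friction and masses are not known exactly. Their poses are not given: they have to be found in the camera images.
- pot1: the largest of four loose closed aluminium sample pots with flat lids, alike but for size: a plain upright cylinder 56 mm in diameter and 72 mm high, about 240 g. It stands on the bench. Origin at the centre of its underside, z up along its axis; yaw means nothing
- pot2: the second largest of four loose closed aluminium sample pots with flat lids, alike but for size: a plain upright cylinder 46 mm in diameter and 58 mm high, about 150 g. It stands on the bench. Origin at the centre of its underside, z up along its axis; yaw means nothing
- pot3: the third largest of four loose closed aluminium sample pots with flat lids, alike but for size: a plain upright cylinder 36 mm in diameter and 44 mm high, about 90 g. It stands on the bench. Origin at the centre of its underside, z up along its axis; yaw means nothing
- pot4: the smallest of four loose closed aluminium sample pots with flat lids, alike but for size: a plain upright cylinder 26 mm in diameter and 30 mm high, about 40 g. It stands on the bench. Origin at the centre of its underside, z up along its axis; yaw means nothing
- mark1: one of four alike white marks, at the -y end (the robot's right): a fixed disc 60 mm across, 2 mm thick, on the fixed grey board (100 x 350 x 6 mm) beyond the pots. The marks are about 85 mm apart along the board, roughly along y (turned up to 0.25 rad). Origin at the centre of the disc's underside, 6 mm above the bench; its top, where a pot stands, is 8 mm above the bench
- mark2: one of four alike white marks, second from the -y end: a fixed disc 60 mm across, 2 mm thick, on the fixed grey board (100 x 350 x 6 mm) beyond the pots. The marks are about 85 mm apart along the board, roughly along y (turned up to 0.25 rad). Origin at the centre of the disc's underside, 6 mm above the bench; its top, where a pot stands, is 8 mm above the bench
- mark3: one of four alike white marks, third from the -y end: a fixed disc 60 mm across, 2 mm thick, on the fixed grey board (100 x 350 x 6 mm) beyond the pots. The marks are about 85 mm apart along the board, roughly along y (turned up to 0.25 rad). Origin at the centre of the disc's underside, 6 mm above the bench; its top, where a pot stands, is 8 mm above the bench
- mark4: one of four alike white marks, at the +y end (the robot's left): a fixed disc 60 mm across, 2 mm thick, on the fixed grey board (100 x 350 x 6 mm) beyond the pots. The marks are about 85 mm apart along the board, roughly along y (turned up to 0.25 rad). Origin at the centre of the disc's underside, 6 mm above the bench; its top, where a pot stands, is 8 mm above the bench
- balance_panel (a point): fixed laboratory balance: off-white body 300 mm (x) by 200 mm (y), about 92 mm high, with a square steel pan and, towards the robot, a black key panel. It stands beyond one end of the board, at +y or -y; a stack of white trays (about 65 mm high) stands beyond the other end. This point: on the middle of the black panel, 105 mm towards the robot from the balance's centre, 58 mm above the bench
- beaker: empty glass beaker standing loose in the middle among the pots, 50 mm in diameter, 70 mm high. To be left standing where it is. Origin at the centre of its underside, z up. (A pen and tweezers, up to 13 mm high, lie near the pots too.)

How it is judged:
By the outcome, as a careful person would: the job done as asked, in the order asked, and still so for the second after the job is handed in, with the robot touching nothing.
It also fails if it takes over 96 s, if anything falls off the work surface, if the arm or the gripper's body presses on something with over 40 N, if the wrist force passes 120 N, or if a joint passes its speed limit or range.

## Working session

There is one attempt and no reset: what is moved stays moved. The work goes in short steps, each a Python script; the robot and the scene stay as the last script left them, time stands still between calls to the robot, and variables do not carry over. Pictures are saved under pics/ and viewed, at most 14 in all, crops included, and the job is handed in when it is done.

```bash
mkdir -p pics
cat > h.py <<'E'
import numpy as np, cv2
from plant import ctrl, planner, optics, order, models
def ray(c,uv,z):
    R,_=cv2.Rodrigues(np.array(c["rvec"],float)); t=np.array(c["tvec"],float).reshape(3)
    d=R.T@np.linalg.inv(c["mtx"])@np.array([uv[0],uv[1],1.]); o=-R.T@t
    return (o+d*(z-o[2])/d[2])
def proj(c,P):
    return cv2.projectPoints(np.array(P,float).reshape(-1,3),np.array(c["rvec"],float),np.array(c["tvec"],float),np.array(c["mtx"],float),None)[0].reshape(-1,2)
def save(img,name,s=1.5): cv2.imwrite("pics/"+name,cv2.resize(img[:,:,::-1],None,fx=s,fy=s,interpolation=cv2.INTER_CUBIC))
E
python3 - <<'E'
from h import *
for n in("top","side"):
    c=optics.camera(n); save(c["img"],n+"0.png"); print(n,"cam at",ray(c,(256,192),0), -cv2.Rodrigues(np.array(c["rvec"],float))[0].T@np.array(c["tvec"],float).reshape(3))
    for l in["pot1","pot2","pot3","pot4","mark1","beaker","balance_panel"]:
        for r in models.regions_of(n,l)[:6]:
            y,x=np.nonzero(r["pixels"]); print(l,round(r["conf"],2),np.round(r["centre"]),x.size,x.min(),x.max(),y.min(),y.max())
print(ctrl.grip_point_offset,ctrl.get_state()["t"])
E
```

```text
top cam at [ 0.57351189 -0.01562212  0.        ] [0.32983646 0.01184035 1.38128017]
pot1 0.9 [141. 237.] 377 131 154 223 242
pot1 0.7 [289. 240.] 132 282 294 235 247
pot1 0.57 [349. 230.] 64 346 354 230 238
pot1 0.49 [202. 233.] 268 192 210 228 246
pot2 0.9 [141. 237.] 377 131 154 223 242
pot2 0.7 [289. 240.] 132 282 294 235 247
pot2 0.57 [349. 230.] 64 346 354 230 238
pot2 0.49 [202. 233.] 268 192 210 228 246
pot3 0.9 [141. 237.] 377 131 154 223 242
pot3 0.7 [289. 240.] 132 282 294 235 247
pot3 0.57 [349. 230.] 64 346 354 230 238
pot3 0.49 [202. 233.] 268 192 210 228 246
pot4 0.9 [141. 237.] 377 131 154 223 242
pot4 0.7 [289. 240.] 132 282 294 235 247
pot4 0.57 [349. 230.] 64 346 354 230 238
pot4 0.49 [202. 233.] 268 192 210 228 246
mark1 0.76 [294. 181.] 331 286 305 172 192
mark1 0.69 [209. 164.] 323 199 219 153 172
mark1 0.6 [236. 169.] 355 227 248 159 178
mark1 0.55 [266. 176.] 320 257 276 168 187
mark1 0.5 [201. 237.] 243 192 209 229 246
mark1 0.16 [248. 240.] 236 240 257 232 248
beaker 0.48 [248. 238.] 271 239 257 232 249
balance_panel 0.77 [412. 146.] 8752 367 459 88 206
balan
[... 433 characters left out ...]
pot2 0.53 [232. 229.] 265 223 237 220 241
pot2 0.49 [229. 186.] 241 220 234 174 192
pot3 0.63 [230. 156.] 366 220 235 147 171
pot3 0.56 [245. 278.] 170 238 249 269 285
pot3 0.53 [232. 229.] 265 223 237 220 241
pot3 0.49 [229. 186.] 241 220 234 174 192
pot4 0.63 [230. 156.] 366 220 235 147 171
pot4 0.56 [245. 278.] 170 238 249 269 285
pot4 0.53 [232. 229.] 265 223 237 220 241
pot4 0.49 [229. 186.] 241 220 234 174 192
mark1 0.72 [292. 219.] 189 282 300 213 224
mark1 0.62 [298. 190.] 127 286 303 183 192
mark1 0.49 [293. 235.] 235 283 303 230 243
beaker 0.87 [228. 204.] 437 218 235 191 218
beaker 0.45 [230. 157.] 363 220 235 147 171
balance_panel 0.96 [370. 320.] 15592 282 467 254 383
0.0187 0.8
```

View pics/top0.png

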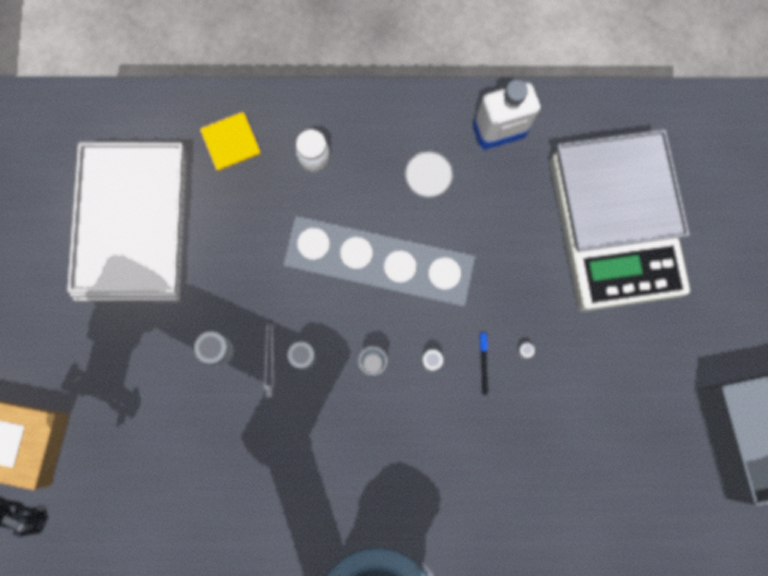

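View pics/side0.png

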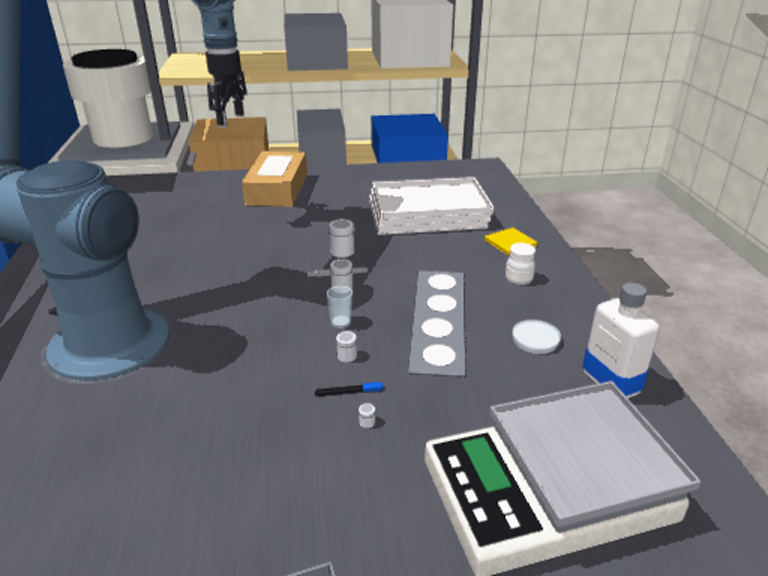

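The top view shows the balance to the right (-y). The pots from left to right are pot1 (141,232), pot2 (201,237), beaker (248,240), pot3 (289,239) and pot4 (351,233). The marks are at about (209,163), (237,169), (266,177) and (296,182), so pot1 goes to mark1, the rightmost in the image. The side view agrees.

Next I'll fit cylinder silhouettes to get positions, then check with the wrist camera.

```bash
cat >> h.py <<'E'
from scipy.optimize import minimize
DIM={"pot1":(.028,.072),"pot2":(.023,.058),"pot3":(.018,.044),"pot4":(.013,.030),"beaker":(.025,.070)}
a=np.linspace(0,2*np.pi,48,endpoint=False); S=8
def sil(c,x,y,r,z0,z1):
    P=np.vstack([np.c_[x+r*np.cos(a),y+r*np.sin(a),0*a+z] for z in(z0,z1)])
    return cv2.convexHull(proj(c,P).astype(np.float32))
def fit(obs,r,z0,z1,xy):
    """obs: list of (cam,mask); best xy of the cylinder by soft IoU of its silhouette"""
    def cost(p):
        s=0
        for c,m in obs:
            q=np.zeros((384,512),np.uint8); h=sil(c,p[0],p[1],r,z0,z1)
            big=np.zeros((384,512),np.uint8); cv2.fillPoly(big,[np.round(h*16).astype(np.int32)],255,cv2.LINE_AA,4)
            b=big/255.; s+=1-np.minimum(b,m).sum()/np.maximum(b,m).sum()
        return s
    R=minimize(cost,xy,method="Nelder-Mead",options=dict(initial_simplex=np.array(xy)+[[0,0],[.012,0],[0,.012]],xatol=2e-4))
    return R.x,R.fun/len(obs)
def near(cam,label,c,P,tol=14):
    """network region nearest the projected point P"""
    u=proj(c,P)[0]; L=[(np.hypot(*(np.array(r["centre"])-u)),r) for r in models.regions_of(cam,label)]
    L=[l for l in L if l[0]<tol]
    return min(L,key=lambda l:l[0])[1]["pixels"].astype(float) if L else None
E
python3 - <<'E'
from h import *
t=optics.camera("top"); s=optics.camera("side"); 
uv=dict(pot1=(141,232),pot2=(201,237),beaker=(248,240),pot3=(289,239),pot4=(351,233))
for k,p in uv.items():
    r,h=DIM[k]; xy=ray(t,p,h)[:2]; print(k,xy.round(4))
    C=[(n,c,near(n,k,c,[*xy,h/2])) for n,c in(("top",t),("side",s))]
    for o in ([x] for x in C if x[2] is not None):
        f=fit([(x[1],x[2]) for x in o],r,0,h,xy); print("  ",o[0][0],f[0].round(4),round(f[1],2))
for i,p in enumerate([(296,182),(266,177),(237,169),(209,163)]):
    xy=ray(t,p,.008)[:2]; print("mark",i+1,xy.round(4))
    for n,c in(("top",t),("side",s)):
        m=near(n,"mark1",c,[*xy,.008],8)
        if m is not None: f=fit([(c,m)],.03,.007,.008,xy); print("  ",n,f[0].round(4),round(f[1],2))
# one wrist look
x,y=.47,0
ctrl.move_ptp([.45,.2,.25],[np.pi,0,np.pi/2]); w=optics.camera("wrist"); save(w["img"],"w0.png")
print(ctrl.get_state()["joint_positions"],ctrl.get_state()["t"],ray(w,(256,192),0),-cv2.Rodrigues(np.array(w["rvec"],float))[0].T@np.array(w["tvec"],float).reshape(3))
E
```

```text
pot1 [0.4546 0.2887]
   top [0.4569 0.2912] 0.17
   side [0.4534 0.2931] 0.1
pot2 [0.4422 0.1322]
   top [0.4446 0.1338] 0.13
   side [0.4413 0.139 ] 0.2
beaker [0.433  0.0075]
   side [0.4311 0.0152] 0.23
pot3 [ 0.4374 -0.1027]
   top [ 0.4338 -0.0997] 0.25
   side [ 0.4336 -0.0993] 0.1
pot4 [ 0.4544 -0.2732]
   top [ 0.4533 -0.27  ] 0.32
   side [ 0.4521 -0.2742] 0.2
mark 1 [ 0.6005 -0.1283]
   top [ 0.6007 -0.1271] 0.21
   side [ 0.5983 -0.1297] 0.09
mark 2 [ 0.615  -0.0439]
   top [ 0.6124 -0.0456] 0.15
   side [ 0.6126 -0.0497] 0.2
mark 3 [0.6382 0.0379]
   top [0.641  0.0364] 0.09
   side [0.6379 0.0359] 0.14
mark 4 [0.6557 0.1171]
   top [0.6587 0.1197] 0.13
   side [0.6557 0.1177] 0.19
[ 2.91049559e-01  2.04463030e-01 -1.07399436e-01  1.25898635e+00
  3.54321694e-04  1.86003164e+00] 3.3583 [0.44611199 0.14818227 0.        ] [0.44963644 0.27023208 0.3924965 ]
```

View pics/w0.png

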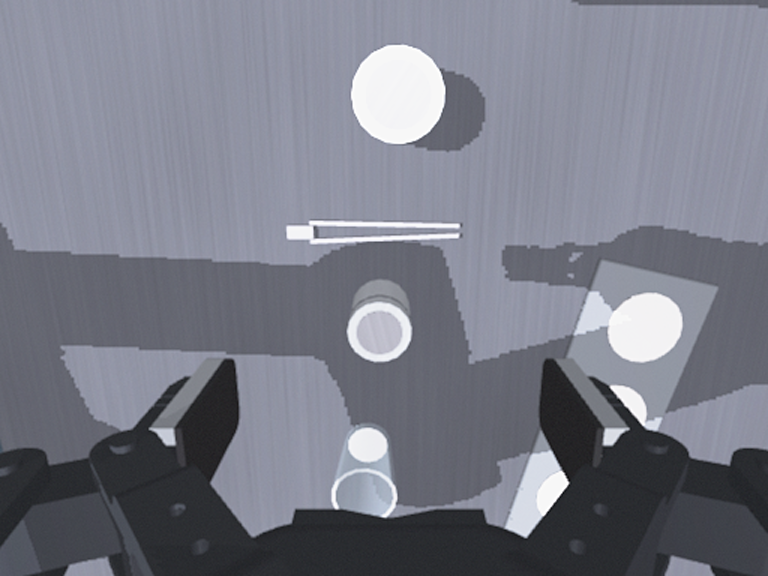

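The wrist view shows pot1 at (265,63), pot2 at (253,220), mark4 at (430,218), and the beaker at the bottom. I'll measure everything from wrist views like this one.

```bash
cat > meas.py <<'E'
from h import *
est=dict(pot1=(.455,.292),pot2=(.443,.136),pot3=(.434,-.0995),pot4=(.4525,-.272),beaker=(.431,.012),mark1=(.5995,-.128),mark2=(.6125,-.047),mark3=(.6395,.036),mark4=(.657,.119))
def look(names,tag=None,tol=25):
    w=optics.camera("wrist"); out={}
    if tag: save(w["img"],tag)
    for k in names:
        r,z0,z1=(.03,.007,.008) if "mark" in k else (DIM[k][0],0,DIM[k][1])
        m=near("wrist",k,w,[*est[k],z1],tol)
        if m is None: print(k,"none"); continue
        f=fit([(w,m)],r,z0,z1,est[k]); print(k,f[0].round(4),round(f[1],2)); out[k]=f[0]
    return out
if __name__=="__main__":
    D=[np.pi,0,np.pi/2]
    look(["pot1","pot2","mark4"])
    ctrl.move_ptp([.55,.0,.28],D); look(["mark1","mark2","mark3","mark4","beaker"],"w1.png")
    ctrl.move_ptp([.47,-.22,.26],D); look(["pot3","pot4","mark1","mark2"],"w2.png")
    print(ctrl.get_state()["t"])
E
python3 meas.py
```

```text
pot1 [0.4552 0.2907] 0.07
pot2 [0.4437 0.134 ] 0.05
mark4 [0.6567 0.1181] 0.04
mark1 [ 0.5995 -0.1293] 0.11
mark2 [ 0.613  -0.0451] 0.07
mark3 [0.6391 0.0369] 0.08
mark4 [0.6571 0.1177] 0.06
beaker [0.4321 0.006 ] 0.18
pot3 [ 0.4353 -0.1031] 0.13
pot4 [ 0.4537 -0.2749] 0.14
mark1 [ 0.5995 -0.1291] 0.08
mark2 [ 0.6129 -0.0444] 0.04
5.9417
```

```bash
python3 -c "
import cv2,numpy as np
a=cv2.imread('pics/w1.png');b=cv2.imread('pics/w2.png');cv2.imwrite('pics/w12.png',cv2.resize(np.hstack([a,b]),(800,300),interpolation=cv2.INTER_AREA))"
```

```text
(no output)
```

View pics/w12.png

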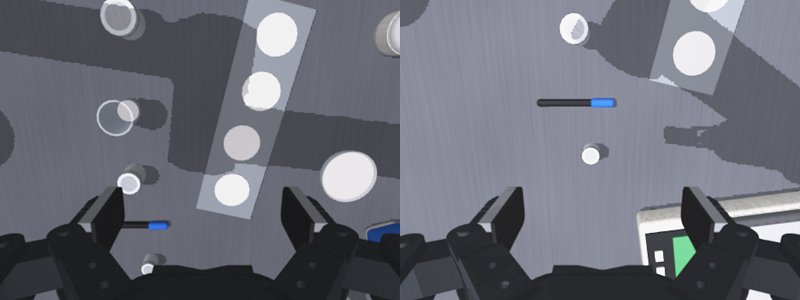

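The fits agree across views to about 1 mm. I'll place pot4 first and check it before the others.

```bash
cat > pp.py <<'E'
from meas import *
P=dict(pot1=(.4552,.2907),pot2=(.4437,.134),pot3=(.4353,-.1031),pot4=(.4537,-.2749))
M={1:(.5995,-.1292),2:(.6130,-.0447),3:(.6391,.0369),4:(.6569,.1179)}
Z=dict(pot1=.015,pot2=.010,pot3=.006,pot4=.003)
A=[np.pi,0,np.pi/2]; B=[np.pi,0,np.pi/2-.23]
def pick(k):
    x,y=P[k]; z=Z[k]; H=.2
    ctrl.move_ptp([x,y,H],A)
    ctrl.move_straight([x,y,z],velocity=.12); ctrl.move_gripper(0.0,f_grip=40)
    s=ctrl.get_state(); print(k,"width",round(s["gripper_width"],3),"F",round(float(np.max(s["grip_force"])),1),np.round(s["ee_pos"],4))
    ctrl.move_straight([x,y,H],velocity=.15); print("lifted width",round(ctrl.get_state()["gripper_width"],3))
def place(k,m):
    x,y=M[m]; z=Z[k]+.0085; H=.2
    ctrl.move_ptp([x,y,H],B)
    ctrl.move_straight([x,y,z+.02],velocity=.15); ctrl.move_straight([x,y,z],velocity=.03); ctrl.wait(.2)
    s=ctrl.get_state(); print("placed",np.round(s["ee_pos"],4),np.round(s["contact_force"],1))
    ctrl.move_gripper(1.0); ctrl.move_straight([x,y,H],velocity=.15); print("t",round(ctrl.get_state()["t"],1))
E
python3 - <<'E'
from pp import *
for m in M.values():
    assert planner.ik([*m,.2],B) is not None and planner.ik([*m,.012],B) is not None
pick("pot4"); place("pot4",4)
w=optics.camera("wrist"); save(w["img"],"p4.png")
E
```

```text
pot4 width 0.288 F 39.3 [ 0.4539 -0.2751  0.0033]
lifted width 0.292
placed [0.657  0.1179 0.0113] [-0.1 -0.6  0.1]
t 16.1
```

View pics/p4.png

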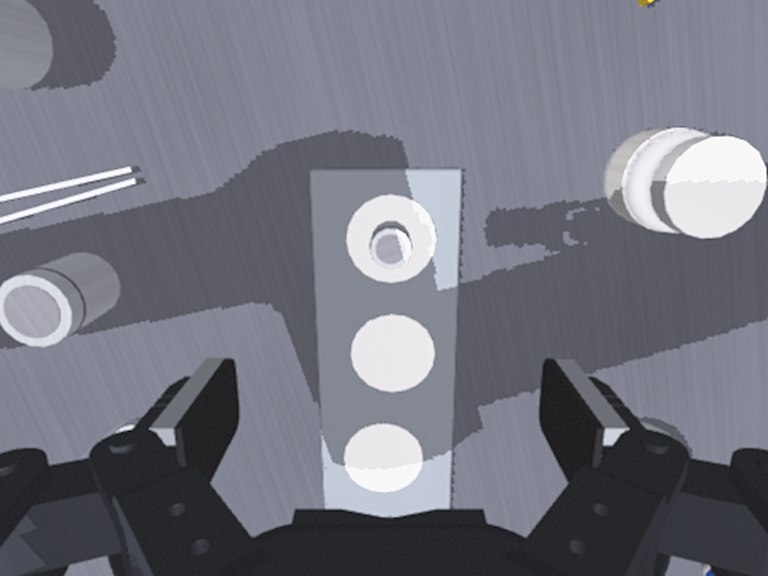

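Pot4 stands in the middle of mark4 at about (391,240) in the picture. I'll do the rest the same way.

Run:
```python
from pp import *
for k,m in(("pot3",3),("pot2",2),("pot1",1)):
    pick(k); 
    if ctrl.get_state()["gripper_width"]<.2: raise SystemExit("lost")
    place(k,m)
ctrl.move_ptp([.53,-.0,.30],A)
for k,m in(("pot4",4),("pot3",3),("pot2",2),("pot1",1)):
    est[k]=M[m]; DIM[k]=(DIM[k][0],DIM[k][1])
w=optics.camera("wrist"); save(w["img"],"end.png")
for k,m in(("pot4",4),("pot3",3),("pot2",2),("pot1",1)):
    r,h=DIM[k]; mk=near("wrist",k,w,[*M[m],.008+h/2],25)
    if mk is not None: f=fit([(w,mk)],r,.008,.008+h,M[m]); print(k,((f[0]-M[m])*1000).round(1),round(f[1],2))
print(ctrl.get_state()["t"])
```

```text
pot3 width 0.41 F 39.8 [ 0.4356 -0.1032  0.0063]
lifted width 0.41
placed [0.6391 0.0369 0.0144] [-0.4  0.3  0.8]
t 26.3
pot2 width 0.533 F 40.7 [0.4441 0.1341 0.0104]
lifted width 0.531
placed [ 0.6129 -0.0447  0.0185] [-1.5 -0.1  2.4]
t 35.8
pot1 width 0.644 F 34.7 [0.4553 0.2909 0.0156]
lifted width 0.652
placed [ 0.599  -0.1291  0.0237] [-4.4  1.7  5.4]
t 46.2
pot4 [-0.2  0. ] 0.12
pot3 [-0.1  1.4] 0.08
pot2 [-0. -0.] 0.1
pot1 [-1.4  2.2] 0.1
47.2417
```

View pics/end.png

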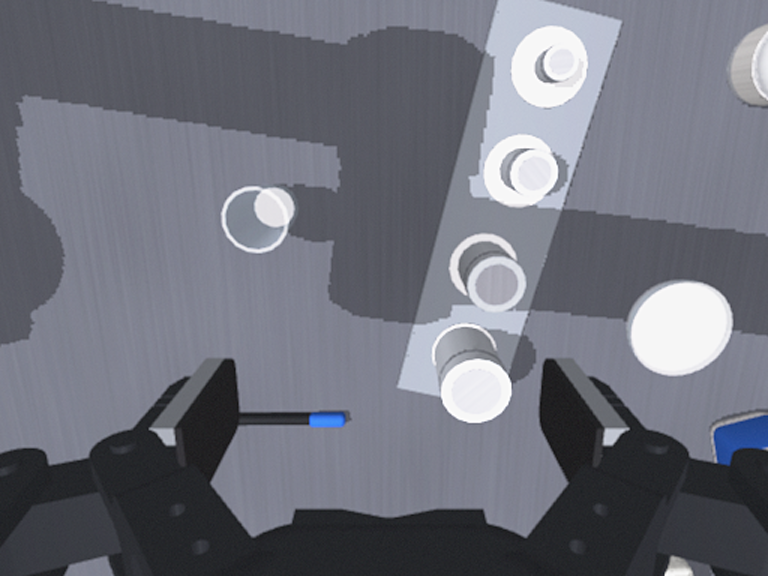

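The picture shows all four pots upright on their marks, from pot4 at (560,62) down to pot1 at (476,390). They are centred within about 3 mm, and the beaker is still standing at (256,218). I'm handing the job in.

```bash
python3 -c "
from plant import order; print(order.job_done())"
```

```text
the job is handed in; nothing more can be done
None
```

All four pots stand upright and centred to within about 3 mm on the marks, largest nearest the balance and smallest farthest; the beaker was left standing, and the job was handed in at about 47 s of the 96 s allowed.

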